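Show the painter which primed foot gets which tin

ROBOT

A 6-joint arm with a two-finger parallel gripper is mounted at the origin on the work surface. World frame = base frame: x ahead of the robot, y to its left, z up, the work surface at z = 0. Lengths are in m, angles in rad, forces in N, time in s.
With the tool pointing down it reaches from about 0.3 to 0.75 m from the base axis. Payload 8.5 kg.
Tool frame: the origin (TCP) lies between the finger pads, 19 mm behind the fingertips; this is the grasp point; z points along the fingers, y is the line along which they close (so a half turn about z gives the same grasp; the last joint's range is limited). The gripper opens to 88 mm and grips with 3 to 60 N. Pads are 18 mm wide; open, the fingers measure 123 mm over their backs; the gripper's body (75 mm by 187 mm) begins 45 mm behind the grasp point.
Start: joints at [1.022, 0.381, 1.297, -0, 1.464, -0.215], TCP at [0.18, 0.52, 0.257] pointing down, gripper open.
Joint ranges: [-3.11, 3.11], [-0.89, 2.33], [0.22, 2.48], [-1.42, 4.56], [0.17, 2.85], [-2.88, 2.88]. Speed limits (rad/s): [2.39, 2.39, 3.14, 3.14, 3.14, 3.14].

INTERFACE

Orientations are given as a rotation vector (axis times angle).
In Python, from plant import arm, eyes gives the robot as it stands. The module is installed in compiled form; this text tells all that it offers.
- The arm moves only by the tool servo_tool, never from a script. Its argument "rows" is a list of rows, each a list of 7 numbers: the shift along the tool's x, y, z in m, then the turn, a rotation vector about the tool's x, y, z in degrees, then the closure, from -1 (fully open) to 1 (shut), so that 0 is half open. A call has exactly 8 rows; each row is the pose to reach, as a shift and turn from the pose commanded when the call began, along the tool's axes at that moment; what a row does not reach only later rows make up. A row lasts 1/8 s, in which the tool goes at most 62.5 mm and 10.7 degrees, less where a joint would pass 70% of its speed; a pose out of reach is approached as far as the arm can. A call with a gripper value outside its range is refused whole. The fingers move at their own pace and stop on an object; "squeeze" is the grip in N (left out, the last holds). Time passes only in rows, so rows that repeat a pose let the fingers close, or fill a call up. It gives the time, the measured TCP pose, the force, the opening and the grip force at its end, in the units of the state.
- arm.read_state(): the state, without advancing time (a new reading comes with each control period).
- eyes.camera(name): name is "side" or "top"; returns a dict with "color" (420x560x3 uint8, red, green, blue), "K" (3x3 intrinsics, pixels), "camera_from_world" (4x4, takes a point from world to camera coordinates). Camera axes: x right, y up, looking along -z (the intrinsics and any distortion apply to the point x, -y, -z); pixel columns grow to the right and rows downward; lengths in m; the calibration is good to about 2 mm. A picture is of the moment at which its call begins. There is no depth.
- arm.sign_off(): hands the job in; it is judged then, once.
The state is a dict: "t": time; "joints": joint angles; "qd": joint speeds; "tau": joint torques, N m; "tool_pos": TCP position; "orientation": TCP orientation; "force": force on the tool from outside, world axes, zero at the start; "wrist_torque": the same for the moment, N m; "grip_width": finger opening in m; "grip_force": force on a finger pad.
Only numpy, scipy, OpenCV 4.12 (cv2) and the standard library are available. Lean on these libraries where they do the work, as an engineer would, in place of code of your own. Each camera call takes 0.05 s, during which the arm holds its last target. There are 200 camera calls.

TASK

Call the painter by pressing the black call button all the way down and letting it come up again, then show what to do: point down at the round-bellied foot on the drying board, fingertips about 3 cm above the middle of its top, and stay there for a good two seconds; then point the same way at the round tin in the tray, dwell two seconds, and finish still pointing at it. Never touch the foot or the tin, lift well clear to travel so that you never point at one of the other feet or tins, and leave everything on the bench where it stands.

Things in the scene. Friction and masses are not known exactly. Their poses are not given: they have to be found in the camera images.
- call (a joint): Travel of the black push button: 0 up, 0.006 m fully down. It springs back by itself; about 5 N holds it fully down.
- call_top (a point): Centre of the top face of the call button: a round black cap 36 mm across, pressed straight down, on a small bare-metal housing fixed to the bench in the strip between the board and the tray.
- call_base: Housing of the call button, fixed to the bench; origin at the centre of its underside.
- board: Plywood drying board 250 x 250 x 12 mm, fixed; origin at the centre of its underside. Four grey primed furniture feet stand on it in two rows of two, about 110 mm apart. It may be left or right of the button.
- tray: Dark sheet-metal spill tray 260 x 260 mm, rim 22 mm high, floor 5 mm thick, fixed; origin at the centre of its underside. Three bare-metal tins and a roll of masking tape stand in it in two rows of two, about 120 mm apart. It is on the other side of the button from the board.
- foot_bellied: The round-bellied foot: loose, grey primed, vase-shaped, 125 mm tall, thickest (76 mm) at mid height, narrow neck and flat 42 mm top; the only one with a belly. Origin at the centre of its underside, z up.
- foot_bellied_top (a point): Centre of the flat top of the round-bellied foot, 125 mm above its underside (137 mm above the bench); its z axis points up.
- tin_round: The round tin: loose, bare metal with a paper band, a closed upright cylinder 84 mm across and 125 mm tall; the only round one. Origin at the centre of its underside, z up.
- tin_round_top (a point): Centre of the flat lid of the round tin, 125 mm above its underside (130 mm above the bench); its z axis points up.
- tape: Roll of masking tape lying flat in the tray, loose, 96 mm across, 36 mm high; origin at the centre of its underside.
- sanding_block: Cork sanding block, loose, 100 x 60 x 30 mm, in the same strip as the button, before or behind it; origin at the centre of its underside.
- wash_bottle: Clear plastic bottle with white cap, loose, 60 mm across, 150 mm tall, in the row beyond the board and tray; origin at the centre of its underside.
- jar: Glass jar, loose, 72 mm across, 80 mm tall, in the row beyond the board and tray; origin at the centre of its underside.
- mix_cup: White plastic mixing cup, loose, 80 mm across, 90 mm tall, in the row beyond the board and tray; origin at the centre of its underside.
- foot_a: One of three like feet: loose, grey primed, 135 mm tall, wide 72 mm base, slender waist, rounded head 46 mm across; origin at the centre of its underside, z up.
- foot_b: One of three like feet: loose, grey primed, 135 mm tall, wide 72 mm base, slender waist, rounded head 46 mm across; origin at the centre of its underside, z up.
- foot_c: One of three like feet: loose, grey primed, 135 mm tall, wide 72 mm base, slender waist, rounded head 46 mm across; origin at the centre of its underside, z up.
- tin_oblong_a: One of two like oblong tins: loose, bare metal, 55 x 80 x 130 mm with a white cap 16 mm high on top (146 mm in all); origin at the centre of its underside, z up.
- tin_oblong_b: One of two like oblong tins: loose, bare metal, 55 x 80 x 130 mm with a white cap 16 mm high on top (146 mm in all); origin at the centre of its underside, z up.

How it is judged:
By the outcome, as a careful person would: the job done as asked, in the order asked, and still so for the second after the job is handed in, with the robot touching nothing.
It also fails if it takes over 51 s, if anything falls off the work surface, if the arm or the gripper's body presses on something with over 40 N, if the wrist force passes 120 N, or if a joint passes its speed limit or range.

## Working session

There is one attempt and no reset: what is moved stays moved. The work goes in short steps, Python scripts to look and compute and a tool call to move; the robot and the scene stay as the last step left them, time stands still between calls to the robot, and variables do not carry over. Pictures are saved under pics/ and viewed, at most 10 in all, crops included, and the job is handed in when it is done.

Besides the shell and the picture viewer there is one more tool, called after "Call:" by a JSON object that holds its "method" and its "body". servo_tool: Moves the arm, as the interface text tells. Its arguments: {"type":"object","properties":{"rows":{"type":"array","items":{"type":"array","items":{"type":"number"}}},"squeeze":{"type":"number"}},"required":["rows"]}

```bash
mkdir -p pics; python3 - <<'E'
from plant import arm, eyes
import cv2
s=arm.read_state(); print({k:s[k] for k in("t","tool_pos","orientation","grip_width","force")})
for n in("top","side"):
    c=eyes.camera(n); print(n,c.keys(),c["K"],c["camera_from_world"])
    cv2.imwrite(f"pics/{n}0.png",cv2.resize(c["color"][:,:,::-1],(800,600),interpolation=cv2.INTER_CUBIC))
E
```

```text
{'t': 0.0, 'tool_pos': array([0.18007306, 0.51940819, 0.25684544]), 'orientation': array([-5.21903438e-01, -3.09738754e+00,  2.11406299e-03]), 'grip_width': 0.0879359025359028, 'force': array([ 0.15098089, -1.15400477, -0.15867628])}
top dict_keys(['color', 'K', 'camera_from_world']) [[538.52532958   0.         282.51668851]
 [  0.         538.52532958 211.06461028]
 [  0.           0.           1.        ]] [[ 0.01503338 -0.99986535 -0.00657844 -0.00207692]
 [ 0.98143131  0.01349734  0.19133843 -0.61897496]
 [-0.19122388 -0.00933275  0.98150208 -1.17925082]
 [ 0.          0.          0.          1.        ]]
side dict_keys(['color', 'K', 'camera_from_world']) [[388.65329978   0.         277.24515707]
 [  0.         388.65329978 208.23224306]
 [  0.           0.           1.        ]] [[-0.7043543  -0.70979306 -0.00887923  0.4233788 ]
 [ 0.45258799 -0.45868619  0.76470327 -0.3691789 ]
 [-0.54685385  0.5346034   0.64432141 -0.57661973]
 [ 0.          0.          0.          1.        ]]
```

View pics/top0.png

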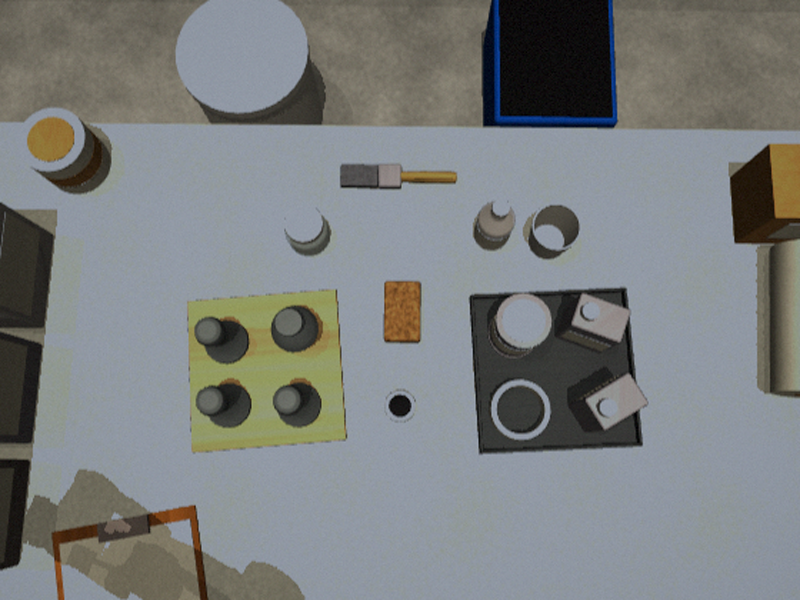

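View pics/side0.png

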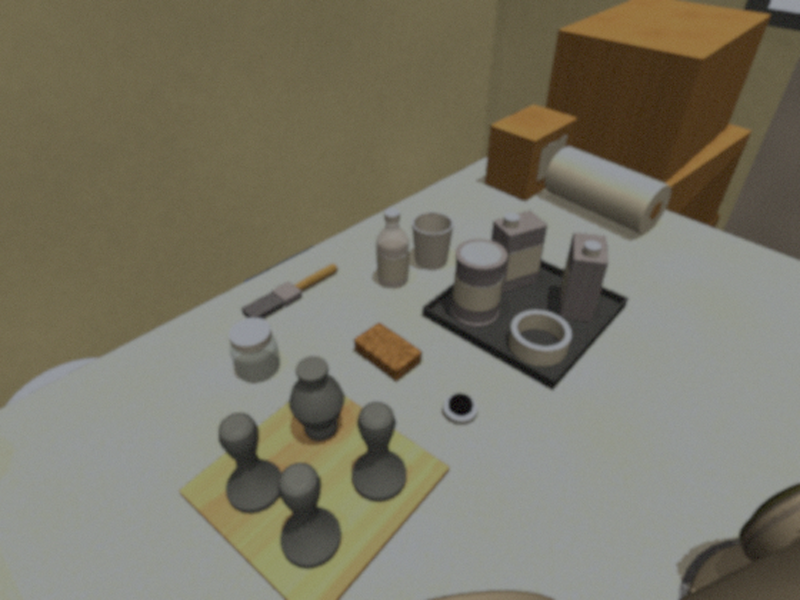

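The top view shows the bellied foot's top near (289,322), the round tin's lid near (523,321) and the button at (400,405). In the side view they are near (312,368), (481,254) and (460,404). I'll enlarge these for better readings.

```bash
cat > h.py <<'E'
import numpy as np
def ray(c,u,v):
    M=c["camera_from_world"];R=M[:3,:3];K=c["K"]
    d=np.array([(u-K[0,2])/K[0,0],-(v-K[1,2])/K[1,1],-1.]);return -R.T@M[:3,3],R.T@d
def at(c,u,v,z):
    o,d=ray(c,u,v);return o+d*(z-o[2])/d[2]
def tri(a,b):
    A=0;B=0
    for o,d in(a,b):
        d=d/np.linalg.norm(d);P=np.eye(3)-np.outer(d,d);A=A+P;B=B+P@o
    return np.linalg.solve(A,B)
def pix(c,p):
    M=c["camera_from_world"];q=M[:3,:3]@p+M[:3,3];K=c["K"]
    return K[0,0]*q[0]/-q[2]+K[0,2],K[1,1]*q[1]/q[2]+K[1,2]
E
python3 - <<'E'
from plant import arm, eyes
import cv2,numpy as np
from h import *
P={"top":[(289,322),(523,321),(400,405)],"side":[(312,368),(481,254),(460,404)]}
C={n:eyes.camera(n) for n in P}
rows=[]
for n in P:
    r=[]
    for i,(u,v) in enumerate(P[n]):
        a,b=(u+.5)*.7-.5,(v+.5)*.7-.5
        x,y=int(a)-22,int(b)-22; print(n,i,"crop origin",x,y,at(C[n],a,b,[.137,.13,.03][i]))
        r.append(cv2.resize(C[n]["color"][y:y+44,x:x+44,::-1],(264,264),interpolation=cv2.INTER_CUBIC))
    rows.append(np.hstack(r))
cv2.imwrite("pics/crop.png",np.vstack(rows))
print(pix(C["top"],np.array([.18,.52,.257])))
E
```

```text
top 0 crop origin 180 203 [0.57051346 0.17806968 0.137     ]
top 1 crop origin 343 202 [ 0.57812295 -0.17407247  0.13      ]
top 2 crop origin 257 261 [0.45550676 0.01070044 0.03      ]
side 0 crop origin 196 235 [0.56968896 0.17993336 0.137     ]
side 1 crop origin 314 155 [ 0.57798286 -0.17241692  0.13      ]
side 2 crop origin 299 260 [0.4506697  0.02072341 0.03      ]
(np.float64(-7.841898104261759), np.float64(426.25932867463166))
```

View pics/crop.png

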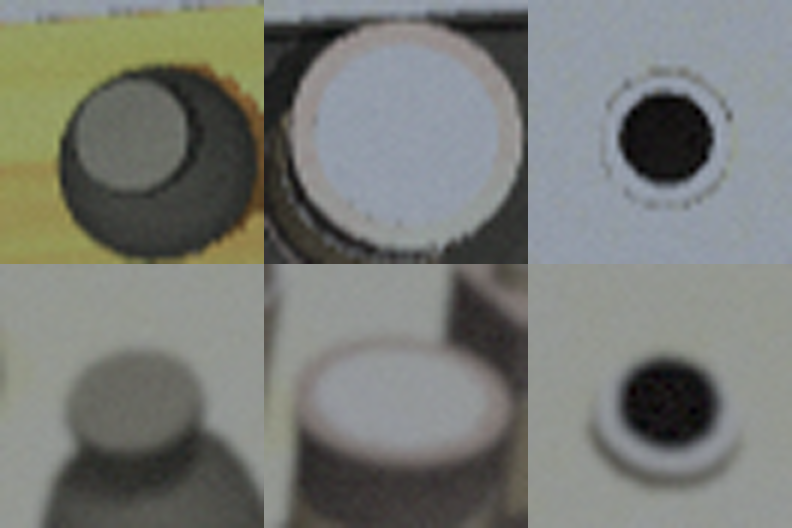

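The crops show the foot's top, the lid and the cap clearly, in the top row at about (131,136), (144,133) and (138,139) per tile, and in the side row at (136,136), (140,136) and (140,138).

```bash
python3 - <<'E'
from plant import arm, eyes
import numpy as np
from scipy.spatial.transform import Rotation as Ro
from h import *
np.set_printoptions(precision=4,suppress=True)
T,S=eyes.camera("top"),eyes.camera("side")
f=lambda c,o,p:ray(c,o[0]+p[0]/6-.42,o[1]+p[1]/6-.42)
for a,b,c,d in [((180,203),(131,136),(196,235),(136,136)),((343,202),(144,133),(314,155),(140,136)),((257,261),(138,139),(299,260),(140,138))]:
    print(tri(f(T,a,b),f(S,c,d)))
s=arm.read_state(); R=Ro.from_rotvec(s["orientation"]).as_matrix(); print(s["t"],s["tool_pos"],"\n",R)
print(Ro.from_matrix(R).inv().apply(np.array([[.455,.015,.15],[.57,.179,.25],[.578,-.173,.25]])-s["tool_pos"]))
E
```

```text
[0.5704 0.1796 0.1367]
[ 0.5799 -0.1758  0.1285]
[0.456  0.0119 0.0176]
0.3 [0.1802 0.5196 0.2572] 
 [[-0.9448  0.3276 -0.0003]
 [ 0.3276  0.9448 -0.0004]
 [ 0.0001 -0.0004 -1.    ]]
[[-0.425  -0.3866  0.1074]
 [-0.4799 -0.1941  0.0073]
 [-0.6028 -0.524   0.0074]]
```

Call:
{"method": "servo_tool", "body": {"rows": [[-0.02, -0.02, -0.01, 0, 0, 0, 1], [-0.055, -0.05, -0.02, 0, 0, 0, 1], [-0.09, -0.082, -0.03, 0, 0, 0, 1], [-0.128, -0.117, -0.03, 0, 0, 0, 1], [-0.167, -0.152, -0.03, 0, 0, 0, 1], [-0.205, -0.187, -0.03, 0, 0, 0, 1], [-0.243, -0.222, -0.03, 0, 0, 0, 1], [-0.282, -0.257, -0.03, 0, 0, 0, 1]], "squeeze": 5}}

```text
t: 1.3
tool_pos: [0.3629, 0.1829, 0.2876]
orientation: [0.522, 3.097, 0.0]
force: [-0.1, 0.3, -1.2]
grip_width: 0.0104
grip_force: 0.0
```

Call:
{"method": "servo_tool", "body": {"rows": [[-0.04, -0.036, 0.0, 0, 0, 0, 1], [-0.08, -0.073, 0.01, 0, 0, 0, 1], [-0.115, -0.105, 0.03, 0, 0, 0, 1], [-0.135, -0.123, 0.06, 0, 0, 0, 1], [-0.145, -0.133, 0.1, 0, 0, 0, 1], [-0.145, -0.133, 0.14, 0, 0, 0, 1], [-0.145, -0.133, 0.17, 0, 0, 0, 1], [-0.145, -0.133, 0.17, 0, 0, 0, 1]]}}

```text
t: 2.3
tool_pos: [0.4551, 0.0114, 0.1162]
orientation: [-0.521, -3.094, -0.0]
force: [0.9, 1.2, 0.5]
grip_width: 0.0003
grip_force: 0.0
```

```bash
python3 - <<'E'
from plant import arm, eyes
import cv2,numpy as np
from h import *
s=arm.read_state();print(s)
o=[]
for n in("top","side"):
    c=eyes.camera(n);u,v=pix(c,np.array([.456,.012,.03]));x,y=int(u)-40,int(v)-60;print(x,y)
    tip=s["tool_pos"]-[0,0,.019];print(n,pix(c,tip))
    o.append(cv2.resize(c["color"][y:y+100,x:x+80,::-1],(400,500),interpolation=cv2.INTER_CUBIC))
cv2.imwrite("pics/press.png",np.hstack(o))
E
```

```text
{'t': 2.3, 'joints': array([-2.36104160e-01,  3.90742931e-01,  1.76308629e+00,  6.28899899e-06,
        9.91824643e-01, -1.47295219e+00]), 'qd': array([ 2.26658883e-03, -4.48451957e-02, -5.26722124e-02,  1.64276722e-04,
        3.85929067e-02,  3.31921510e-05]), 'tau': array([-1.95970503e-01, -3.53222322e+01, -1.45132613e+01, -1.00506004e-02,
       -3.70076336e-01, -6.11791620e-05]), 'tool_pos': array([0.45505259, 0.01137234, 0.1162248 ]), 'orientation': array([-5.21462686e-01, -3.09390420e+00, -4.48311897e-04]), 'force': array([0.89670287, 1.16397624, 0.49711111]), 'wrist_torque': array([ 0.02527597, -0.01031847, -0.02509724]), 'grip_force': 0.0, 'grip_width': 0.0003343853579180542}
239 223
top (np.float64(279.18405464834456), np.float64(281.71335948148413))
282 218
side (np.float64(325.48392458731405), np.float64(256.5585856007152))
```

View pics/press.png

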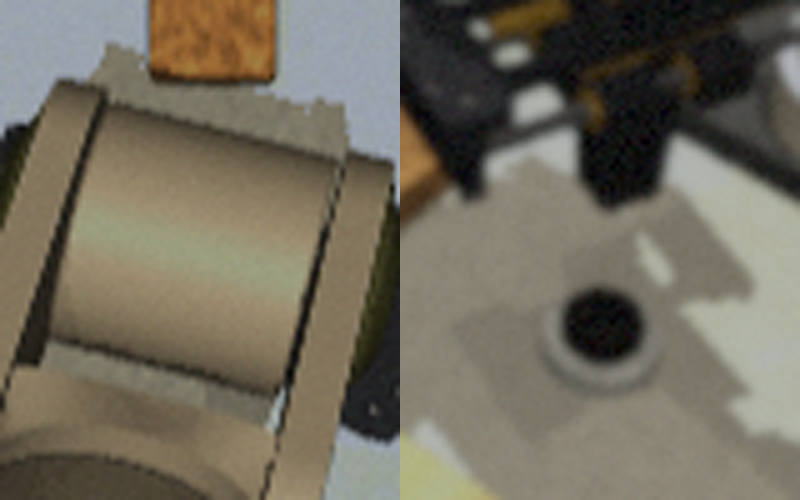

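The side picture shows the closed fingertips at about (618,200), straight above the black cap at (603,325). The aim is good, so I'll descend.

Call:
{"method": "servo_tool", "body": {"rows": [[0, 0, 0.015, 0, 0, 0, 1], [0, 0, 0.03, 0, 0, 0, 1], [0, 0, 0.045, 0, 0, 0, 1], [0, 0, 0.055, 0, 0, 0, 1], [0, 0, 0.062, 0, 0, 0, 1], [0, 0, 0.067, 0, 0, 0, 1], [0, 0, 0.07, 0, 0, 0, 1], [0, 0, 0.07, 0, 0, 0, 1]]}}

```text
t: 3.4
tool_pos: [0.4559, 0.0112, 0.0474]
orientation: [-0.522, -3.098, -0.0]
force: [0.2, 0.4, 0.2]
grip_width: 0.0007
grip_force: 0.0
```

Call:
{"method": "servo_tool", "body": {"rows": [[0, 0, 0.001, 0, 0, 0, 1], [0, 0, 0.002, 0, 0, 0, 1], [0, 0, 0.003, 0, 0, 0, 1], [0, 0, 0.004, 0, 0, 0, 1], [0, 0, 0.005, 0, 0, 0, 1], [0, 0, 0.006, 0, 0, 0, 1], [0, 0, 0.006, 0, 0, 0, 1], [0, 0, 0.006, 0, 0, 0, 1]]}}

```text
t: 4.4
tool_pos: [0.4558, 0.0113, 0.0415]
orientation: [0.522, 3.098, -0.0]
force: [0.4, 0.7, 1.0]
grip_width: 0.0006
grip_force: 0.0
```

Call:
{"method": "servo_tool", "body": {"rows": [[0, 0, 0.001, 0, 0, 0, 1], [0, 0, 0.002, 0, 0, 0, 1], [0, 0, 0.003, 0, 0, 0, 1], [0, 0, 0.004, 0, 0, 0, 1], [0, 0, 0.005, 0, 0, 0, 1], [0, 0, 0.006, 0, 0, 0, 1], [0, 0, 0.006, 0, 0, 0, 1], [0, 0, 0.006, 0, 0, 0, 1]]}}

```text
t: 5.4
tool_pos: [0.4559, 0.0112, 0.0355]
orientation: [0.522, 3.098, -0.0]
force: [-1.1, 0.0, 4.9]
grip_width: 0.0008
grip_force: 2.3
```

Call:
{"method": "servo_tool", "body": {"rows": [[0, 0, 0.0005, 0, 0, 0, 1], [0, 0, 0.001, 0, 0, 0, 1], [0, 0, 0.0015, 0, 0, 0, 1], [0, 0, 0.002, 0, 0, 0, 1], [0, 0, 0.002, 0, 0, 0, 1], [0, 0, 0.002, 0, 0, 0, 1], [0, 0, 0.002, 0, 0, 0, 1], [0, 0, 0.002, 0, 0, 0, 1]]}}

```text
t: 6.4
tool_pos: [0.456, 0.0112, 0.0348]
orientation: [0.521, 3.097, -0.0]
force: [-4.7, 1.2, 25.0]
grip_width: 0.0006
grip_force: 12.6
```

Call:
{"method": "servo_tool", "body": {"rows": [[0, 0, -0.005, 0, 0, 0, 1], [0, 0, -0.025, 0, 0, 0, 1], [0, 0, -0.065, 0, 0, 0, 1], [0, 0, -0.115, 0, 0, 0, 1], [0, 0, -0.17, 0, 0, 0, 1], [0, 0, -0.22, 0, 0, 0, 1], [0, 0, -0.26, 0, 0, 0, 1], [0, 0, -0.275, 0, 0, 0, 1]]}}

```text
t: 7.4
tool_pos: [0.456, 0.0112, 0.3103]
orientation: [0.521, 3.095, -0.0]
force: [0.4, 0.2, 0.1]
grip_width: 0.0005
grip_force: 0.0
```

Call:
{"method": "servo_tool", "body": {"rows": [[-0.005, 0.02, 0, 0, 0, 0, 1], [-0.015, 0.055, 0, 0, 0, 0, 1], [-0.026, 0.095, 0, 0, 0, 0, 1], [-0.037, 0.135, 0, 0, 0, 0, 1], [-0.046, 0.17, 0, 0, 0, 0, 1], [-0.051, 0.19, 0, 0, 0, 0, 1], [-0.053, 0.196, 0, 0, 0, 0, 1], [-0.053, 0.196, 0, 0, 0, 0, 1]]}}

```text
t: 8.4
tool_pos: [0.57, 0.1788, 0.308]
orientation: [-0.522, -3.097, 0.001]
force: [-0.0, -0.1, 0.2]
grip_width: 0.0007
grip_force: 0.0
```

```bash
python3 - <<'E'
from plant import arm, eyes
import cv2,numpy as np
from h import *
from scipy.spatial.transform import Rotation as Ro
s=arm.read_state();print(s["t"],s["tool_pos"],s["force"],s["joints"])
print(Ro.from_rotvec(s["orientation"]).inv().apply(np.array([.5704,.1796,.186])-s["tool_pos"]))
c=eyes.camera("side");cv2.imwrite("pics/foot.png",cv2.resize(c["color"][:,:,::-1],(800,600),interpolation=cv2.INTER_CUBIC))
E
```

```text
8.4 [0.57000706 0.17879999 0.30803411] [-0.04445074 -0.07699208  0.24002929] [ 1.06046864e-01  4.39407731e-01  1.05735199e+00 -1.67654939e-04
  1.64574681e+00 -1.13095488e+00]
[-0.00020135  0.00095054  0.1220335 ]
```

View pics/foot.png

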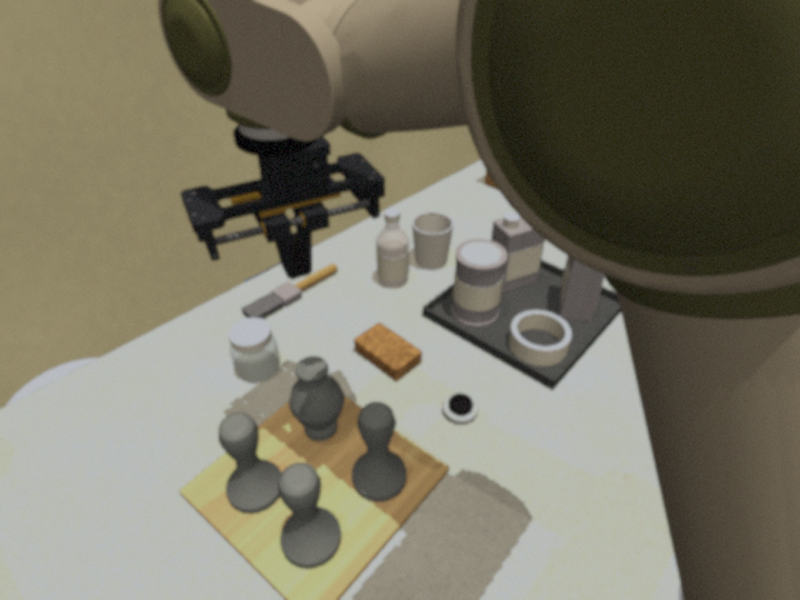

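The closed fingers at (298,270) are above the bellied foot at (312,368). The button is up again and nothing has moved. I'll descend and dwell for about 3 s.

Call:
{"method": "servo_tool", "body": {"rows": [[0, 0.001, 0.015, 0, 0, 0, 1], [0, 0.001, 0.04, 0, 0, 0, 1], [0, 0.001, 0.065, 0, 0, 0, 1], [0, 0.001, 0.09, 0, 0, 0, 1], [0, 0.001, 0.107, 0, 0, 0, 1], [0, 0.001, 0.117, 0, 0, 0, 1], [0, 0.001, 0.122, 0, 0, 0, 1], [0, 0.001, 0.122, 0, 0, 0, 1]]}}

```text
t: 9.45
tool_pos: [0.5705, 0.1799, 0.1865]
orientation: [0.522, 3.098, 0.0]
force: [-0.2, -0.1, 0.6]
grip_width: 0.0009
grip_force: 0.0
```

Call:
{"method": "servo_tool", "body": {"rows": [[0, 0, 0, 0, 0, 0, 1], [0, 0, 0, 0, 0, 0, 1], [0, 0, 0, 0, 0, 0, 1], [0, 0, 0, 0, 0, 0, 1], [0, 0, 0, 0, 0, 0, 1], [0, 0, 0, 0, 0, 0, 1], [0, 0, 0, 0, 0, 0, 1], [0, 0, 0, 0, 0, 0, 1]]}}

```text
t: 10.45
tool_pos: [0.5705, 0.18, 0.1864]
orientation: [0.522, 3.098, -0.0]
force: [0.5, -0.1, -0.0]
grip_width: 0.0005
grip_force: 0.0
```

Call:
{"method": "servo_tool", "body": {"rows": [[0, 0, 0, 0, 0, 0, 1], [0, 0, 0, 0, 0, 0, 1], [0, 0, 0, 0, 0, 0, 1], [0, 0, 0, 0, 0, 0, 1], [0, 0, 0, 0, 0, 0, 1], [0, 0, 0, 0, 0, 0, 1], [0, 0, 0, 0, 0, 0, 1], [0, 0, 0, 0, 0, 0, 1]]}}

```text
t: 11.45
tool_pos: [0.5705, 0.18, 0.1865]
orientation: [0.522, 3.098, 0.0]
force: [-0.3, 0.1, -0.1]
grip_width: 0.0006
grip_force: 0.0
```

Call:
{"method": "servo_tool", "body": {"rows": [[0, 0, 0, 0, 0, 0, 1], [0, 0, 0, 0, 0, 0, 1], [0, 0, 0, 0, 0, 0, 1], [0, 0, 0, 0, 0, 0, 1], [0, 0, 0, 0, 0, 0, 1], [0, 0, 0, 0, 0, 0, 1], [0, 0, 0, 0, 0, 0, 1], [0, 0, 0, 0, 0, 0, 1]]}}

```text
t: 12.45
tool_pos: [0.5705, 0.18, 0.1865]
orientation: [0.522, 3.098, -0.0]
force: [-0.2, 0.4, 0.2]
grip_width: 0.0006
grip_force: 0.0
```

Call:
{"method": "servo_tool", "body": {"rows": [[0, 0, -0.01, 0, 0, 0, 1], [0, 0, -0.03, 0, 0, 0, 1], [0, 0, -0.055, 0, 0, 0, 1], [0, 0, -0.08, 0, 0, 0, 1], [0, 0, -0.1, 0, 0, 0, 1], [0, 0, -0.115, 0, 0, 0, 1], [0, 0, -0.122, 0, 0, 0, 1], [0, 0, -0.122, 0, 0, 0, 1]]}}

```text
t: 13.45
tool_pos: [0.5705, 0.18, 0.3088]
orientation: [0.522, 3.097, 0.0]
force: [0.2, 0.0, -0.7]
grip_width: 0.0003
grip_force: 0.0
```

Call:
{"method": "servo_tool", "body": {"rows": [[-0.008, -0.02, 0, 0, 0, 0, 1], [-0.023, -0.06, 0, 0, 0, 0, 1], [-0.041, -0.108, 0, 0, 0, 0, 1], [-0.06, -0.16, 0, 0, 0, 0, 1], [-0.08, -0.212, 0, 0, 0, 0, 1], [-0.1, -0.264, 0, 0, 0, 0, 1], [-0.117, -0.31, 0, 0, 0, 0, 1], [-0.1255, -0.333, 0, 0, 0, 0, 1]]}}

```text
t: 14.45
tool_pos: [0.5791, -0.179, 0.3076]
orientation: [-0.526, -3.096, -0.0]
force: [0.4, 0.4, -0.6]
grip_width: 0.0003
grip_force: 0.0
```

```bash
python3 - <<'E'
from plant import arm, eyes
import cv2,numpy as np
from scipy.spatial.transform import Rotation as Ro
s=arm.read_state();print(s["t"],s["tool_pos"],s["joints"])
print(Ro.from_rotvec(s["orientation"]).inv().apply(np.array([.5795,-.1755,.179])-s["tool_pos"]))
c=eyes.camera("side");cv2.imwrite("pics/tin.png",cv2.resize(c["color"][:,:,::-1],(800,600),interpolation=cv2.INTER_CUBIC))
E
```

```text
14.45 [ 0.57909743 -0.17900464  0.3076298 ] [-4.94767353e-01  4.56519476e-01  1.03024602e+00 -2.91540574e-04
  1.65624209e+00 -1.72881513e+00]
[0.00059252 0.00344905 0.12863057]
```

View pics/tin.png

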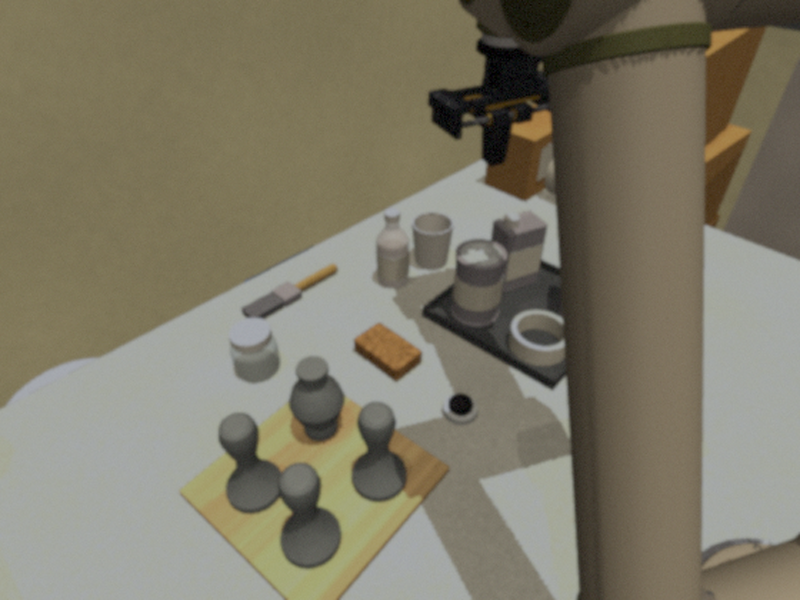

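The fingers at (495,155) are above the round tin, whose lid is at (481,254), and everything else stands as before. The lateral offset is only the tail of the last motion, so I'll descend straight.

Call:
{"method": "servo_tool", "body": {"rows": [[0, 0, 0.005, 0, 0, 0, 1], [0, 0, 0.03, 0, 0, 0, 1], [0, 0, 0.06, 0, 0, 0, 1], [0, 0, 0.09, 0, 0, 0, 1], [0, 0, 0.11, 0, 0, 0, 1], [0, 0, 0.122, 0, 0, 0, 1], [0, 0, 0.129, 0, 0, 0, 1], [0, 0, 0.129, 0, 0, 0, 1]]}}

```text
t: 15.5
tool_pos: [0.58, -0.1754, 0.1795]
orientation: [0.521, 3.098, 0.0]
force: [-0.1, 0.6, 0.9]
grip_width: 0.0003
grip_force: 0.0
```

Call:
{"method": "servo_tool", "body": {"rows": [[0, 0, 0, 0, 0, 0, 1], [0, 0, 0, 0, 0, 0, 1], [0, 0, 0, 0, 0, 0, 1], [0, 0, 0, 0, 0, 0, 1], [0, 0, 0, 0, 0, 0, 1], [0, 0, 0, 0, 0, 0, 1], [0, 0, 0, 0, 0, 0, 1], [0, 0, 0, 0, 0, 0, 1]]}}

```text
t: 16.5
tool_pos: [0.5799, -0.1757, 0.1794]
orientation: [-0.522, -3.098, -0.0]
force: [0.2, 0.2, 0.1]
grip_width: 0.0004
grip_force: 0.0
```

Call:
{"method": "servo_tool", "body": {"rows": [[0, 0, 0, 0, 0, 0, 1], [0, 0, 0, 0, 0, 0, 1], [0, 0, 0, 0, 0, 0, 1], [0, 0, 0, 0, 0, 0, 1], [0, 0, 0, 0, 0, 0, 1], [0, 0, 0, 0, 0, 0, 1], [0, 0, 0, 0, 0, 0, 1], [0, 0, 0, 0, 0, 0, 1]]}}

```text
t: 17.5
tool_pos: [0.5799, -0.1757, 0.1794]
orientation: [-0.522, -3.098, 0.0]
force: [0.1, 0.1, -0.8]
grip_width: 0.0004
grip_force: 0.0
```

Call:
{"method": "servo_tool", "body": {"rows": [[0, 0, 0, 0, 0, 0, 1], [0, 0, 0, 0, 0, 0, 1], [0, 0, 0, 0, 0, 0, 1], [0, 0, 0, 0, 0, 0, 1], [0, 0, 0, 0, 0, 0, 1], [0, 0, 0, 0, 0, 0, 1], [0, 0, 0, 0, 0, 0, 1], [0, 0, 0, 0, 0, 0, 1]]}}

```text
t: 18.5
tool_pos: [0.5799, -0.1757, 0.1795]
orientation: [0.522, 3.098, -0.0]
force: [-0.4, 1.4, -0.2]
grip_width: 0.0006
grip_force: 0.0
```

```bash
python3 -c "
from plant import arm
print(arm.sign_off())"
```

```text
the job is handed in; nothing more can be done
None
```

The job is handed in at about 18.5 s: I pressed the call button to its stop and released it, pointed about 3 cm above the bellied foot for 3 s, then above the round tin for 3 s, and the arm is still pointing there; no contact showed at the foot or the tin, and nothing had moved in the last picture, taken just before the final descent over the tin.

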